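# Dock a bottle rack and lock it with its pin

## Task

The second bottle rack stands in the docking tray but has not been slid home. Slide it along the tray until it is flush against the rack that is already locked in, then take the spare locking pin from its storage block and put it down through the eye of the rack's lug into the tray until its collar sits on the lug. Keep the bottles standing in the rack, and leave the other things on the bench where they are.

Things in the scene. Friction and masses are not known exactly. Their poses are not given: they have to be found in the camera images.
- tray: Fixed grey painted docking tray, 306 x 133 mm. Origin on the worktop below the loose rack's home centre; y along the tray to its closed end, x away from the robot, z up. Channel x -31 to 31 mm, floor 30 mm up, open at y = -142 mm. Far fence 50 mm high; near land (x -31 to -92) 42 mm high. A locked rack with two bottles and its own pin (at x -58, y 104) fills y 52 to 156 mm: leave it.
- tray_hole (a point): Centre of the mouth of the vertical 17 mm locking hole, 42 mm deep, in the top of the tray's land (tray x = -58, y = 0, z = 42 mm). The eye of the loose rack lies over it only when the rack is home. Axes as the tray's.
- neighbour_face (a point): On the locked rack: middle of the top edge of the end face that the loose rack has to meet (tray frame x = 0, y = 52, z = 75 mm). Axes as the tray's.
- rack: Loose white plastic bottle rack in the channel, 104 (y) x 60 (x) x 45 mm, 0.35 kg, a bottle in each of its two wells (y = -25, 25 mm, floor 6 mm up). Origin: centre of underside; axes as the tray's. A flat steel lug, 40 mm wide, 13 to 27 mm above the underside, reaches from its near side to x = -78 mm; vertical eye of 16 mm at x = -58, y = 0. Starts 25 to 80 mm short of its neighbour.
- rack_eye (a point): Centre of the upper mouth of the eye in the loose rack's lug, at the lug's top face (57 mm above the worktop).
- rack_inner_face (a point): Loose rack: middle of the top edge of the end face that must meet its neighbour.
- rack_outer_face (a point): Loose rack: middle of the top edge of its other end face (towards the tray's open end), flat, 60 mm wide and 45 mm high, good to push on.
- bottle_a: Small brown bottle with a black cap, 37 mm across, 83 mm high, standing loose in the rack's outer well; its top is 119 mm above the worktop. Origin at the centre of its underside, z up.
- bottle_b: The same kind of bottle in the rack's inner well.
- pin_block: Fixed grey storage block, 50 x 96 x 46 mm (x, y, z) with two vertical 15 mm bores at y = -24 and 24 mm; origin at the centre of its underside. The spare pin stands in the bore at y = 24 mm. It stands near the front of the worktop, to the left or the right of the tray.
- pin: Spare locking pin, 99 mm long, 0.15 kg, upright in the block, collar on the block's top (46 mm above the worktop). Origin at its nose, z up the pin: steel shank 12 mm across up to 42 mm (nose tapers to 5 mm over the first 13 mm), steel collar 32 mm across from 42 to 48 mm, round black grip 28 mm across from 54 to 94 mm, top at 99 mm.
- pin_collar (a point): On the pin's axis at the underside of its collar, 42 mm above the nose.
- beaker: Empty glass beaker, 75 mm wide, 92 mm high, standing loose near the front of the worktop on the other side of the tray from the block: bystander. Origin at the centre of its underside.
- oil_beaker: Small beaker with oil, 57 mm wide, 68 mm high, loose behind the tray: bystander.
- tape: Roll of tape lying flat, 68 mm across, 19 mm high, loose behind the tray's right end: bystander.
- stopwatch_1: Stopwatch lying flat, 74 x 53 x 15 mm, loose to the right of the tray: bystander.
Things that resemble listed ones, but are neither listed nor needed, are in the scene too. What is shaped like the bottle_b but purple or turquoise is not meant.

How it is judged:
By the outcome, as a careful person would: the job done as asked, in the order asked, and still so for the second after the job is handed in, with the robot touching nothing.
It also fails if it takes over 67 s, if anything falls off the work surface, if the arm or the gripper's body presses on something with over 40 N, if the wrist force passes 120 N, or if a joint passes its speed limit or range.

## Robot

A 6-joint arm with a two-finger parallel gripper is mounted at the origin on a cart in front of the work surface, level with it; the furniture and walls round the work are solid. World frame = base frame: x ahead of the robot, y to its left, z up, the work surface at z = 0. Lengths are in mm, angles in rad, forces in N, time in s.
With the tool pointing down it reaches from about 275 to 750 mm from the base axis. Payload 10.2 kg.
Tool frame: the origin (TCP) lies between the finger pads; the fingertips stand 8 mm ahead of it and the grasp point (between the pads) lies 11 mm behind it; z points along the fingers, y is the line along which they close (so a half turn about z gives the same grasp; the last joint's range is limited). The gripper opens to 85 mm and grips with 20 to 120 N. Pads are 22 mm wide; open, the fingers measure 114 mm over their backs; the gripper's body (76 mm by 85 mm) begins 54 mm behind the grasp point. The pads swing forward as they close: fully open they stand 13 mm farther back than shut.
Start: joints at [-1.569, 0.313, 1.498, -0, 1.331, -0.223], TCP at [117.015, -511.8, 239.294] pointing down, gripper open.
Joint ranges: [-2.94, 2.94], [-0.97, 2.17], [0.19, 2.56], [-1.23, 4.37], [0.02, 3.11], [-2.88, 2.88]. Speed limits (rad/s): [2.39, 2.39, 3.01, 3.14, 3.14, 3.14].

## Interface

Orientations are given as a unit quaternion [w, x, y, z].
In Python, from rig import * gives the robot as it stands.
- The arm moves only by the shell command python3 -m handwheel 'ROWS' [FORCE]. ROWS is JSON, a list that holds one entry, the list of rows, each a list of 7 numbers: the shift along the world's x, y, z in mm, then the turn, a rotation vector about the world's x, y, z in degrees, then the opening, from -1 (shut) to 1 (fully open). A call has 1 to 8 rows; each row shifts and turns the commanded pose from where the row before left it; what a row does not reach is not made up. A row lasts 1/8 s, in which the tool goes at most 62.5 mm and 10.7 degrees, less where a joint would pass 70% of its speed; a pose out of reach is approached as far as the arm can. A call is refused whole if a number of a shift passes 62.5 or a number of a turn 10.7, either way. A call with a gripper value outside its range is refused whole. The fingers move at their own pace and stop on an object; FORCE is the grip in N (left out, the last holds). Time passes only in rows, so rows that do not move let the fingers close. It gives the time, the measured TCP pose, the force, the opening and the grip force at its end, in the units of the state.
- sense(): the state, without advancing time (a new reading comes with each control period).
- capture(name): name is "side" or "top" or "wrist"; returns a dict with "image" (400x640x3 uint8, red, green, blue), "fx", "fy", "cx", "cy" (pixels), "dist_coeffs" ([k1, k2, p1, p2, k3] as OpenCV has them; the pictures are not rectified), "rvec" (rotation vector, rad) and "tvec" (3), from world to camera coordinates, as OpenCV has them; the wrist camera has in their place "hand_eye" (4x4, takes a point from camera to tool coordinates, whose origin is the TCP and whose axes are the flange's). Camera axes: x right, y down, z forward; pixel columns grow to the right and rows downward; lengths in mm; the calibration is good to about 2 mm. A picture is of the moment at which its call begins: read the wrist's pose just before it. There is no depth.
- finish_job(): hands the job in; it is judged then, once.
The state is a dict: "time_s": time; "joints": joint angles; "dq": joint speeds; "tau": joint torques, N m; "eef_pos": TCP position; "ee_rot": TCP orientation; "force": force on the tool from outside, world axes, zero at the start; "wrist_torque": the same for the moment, N m; "grip_width": opening from 0.0 (shut) to 1.0 (fully open); "grip_force": force on a finger pad.
Only numpy, scipy, OpenCV 4.12 (cv2) and the standard library are available. Lean on these libraries where they do the work, as an engineer would, in place of code of your own. Each camera call takes 0.05 s, during which the arm holds its last target. There are 200 camera calls.

## Working session

There is one attempt and no reset: what is moved stays moved. The work goes in short steps, Python scripts to look and compute and a shell command to move; the robot and the scene stay as the last step left them, time stands still between calls to the robot, and variables do not carry over. Pictures are saved under pics/ and viewed, at most 11 in all, crops included, and the job is handed in when it is done.

```bash
mkdir -p pics; cat > h.py <<'E'
from rig import *
import numpy as np, cv2, json
def grab(name,fn):
    s=sense(); c=capture(name); cv2.imwrite(f'pics/{fn}.png',cv2.cvtColor(c['image'],cv2.COLOR_RGB2BGR))
    d={k:np.array(v).tolist() for k,v in c.items() if k!='image'}; d['pos']=np.array(s['eef_pos']).tolist(); d['rot']=np.array(s['ee_rot']).tolist()
    json.dump(d,open(f'pics/{fn}.json','w')); return d
E
python3 - <<'E'
from h import *
for n in ('top','side'):
    d=grab(n,n+'0'); print(d)
s=sense(); print(s)
E
```

```text
{'fx': 406.86984293565666, 'fy': 406.86984293565666, 'cx': 317.18631358151276, 'cy': 201.7961201033272, 'dist_coeffs': [-0.10525944954934274, 0.0, 0.0, 0.0, 0.0], 'rvec': [2.1333291571989723, -2.183909229600709, 0.07821118261461397], 'tvec': [44.09650144047273, 585.7571000436002, 1366.1644342931183], 'pos': [117.02701600344152, -511.54752549210434, 238.74475203060604], 'rot': [-0.0006348844731419391, 0.9936908496141339, 0.1121520639208421, 8.290441362789663e-05]}
{'fx': 388.88485172782777, 'fy': 388.88485172782777, 'cx': 319.0136416208764, 'cy': 204.68273113987166, 'dist_coeffs': [-0.0070894288506127895, 0.0, 0.0, 0.0, 0.0], 'rvec': [2.356707566927087, 0.10079927684672048, -0.059904610276034206], 'tvec': [-576.5778414020007, 38.00976686338714, 1178.066714640646], 'pos': [117.01016821926059, -511.550431171488, 238.75472007967718], 'rot': [-0.0006247662515943449, 0.9936915120417736, 0.11214625700438553, 7.485433016274884e-05]}
{'time_s': 0.1, 'joints': array([-1.56940904e+00,  3.13390711e-01,  1.49834407e+00,  9.19433254e-06,
        1.33102236e+00, -2.23425451e-01]), 'dq': array([-0.00142239,  0.0003634 , -0.00364221,  0.00035547, -0.00069122,
        0.00056041]), 'tau': array([ 2.29069250e-03, -4.12901330e+01, -2.60146379e+01, -2.38700477e-04,
        3.08077353e-03, -3.44283535e-05]), 'eef_pos': array([ 117.01201576, -511.56894948,  238.8004259 ]), 'ee_rot': array([-5.78163924e-04,  9.93689007e-01,  1.12168701e-01,  6.89449122e-05]), 'force': array([ 0.04306679,  0.28138864, -0.34917737]), 'wrist_torque': array([-0.02806066, -0.02717279, -0.00289977]), 'grip_force': 0.0, 'grip_width': 0.9976719698827818}
```

View pics/top0.png

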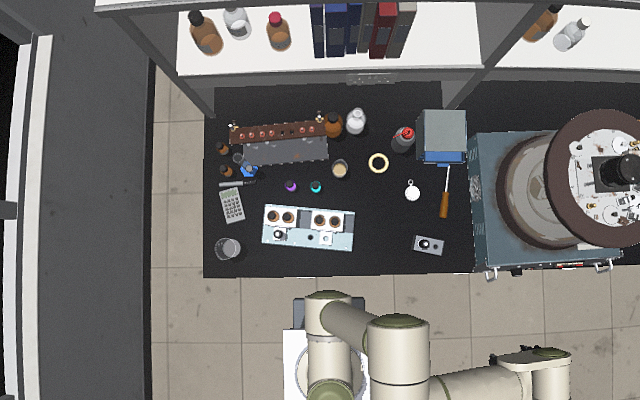

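View pics/side0.png

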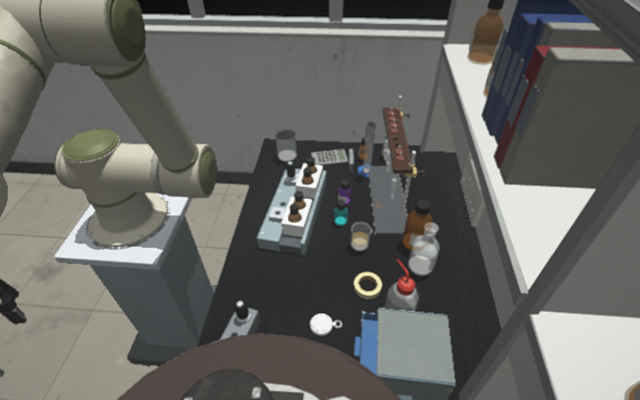

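The top view shows the tray at (262–354, 205–250) with the locked rack on the left (282,217) and its pin at (278,235). The loose rack is on the right (327,220), its lug eye at about (326,238). The pin block is at (428,244) and the beaker at (228,248). The purple and turquoise bottles at (291,186) and (316,187) are decoys. I'll enlarge both views.

```bash
python3 - <<'E'
import cv2
a=cv2.imread('pics/top0.png')[195:265,255:455]
cv2.imwrite('pics/c1.png',cv2.resize(a,None,fx=4,fy=4,interpolation=cv2.INTER_CUBIC))
b=cv2.imread('pics/side0.png')[150:350,210:350]
cv2.imwrite('pics/c2.png',cv2.resize(b,None,fx=3,fy=3,interpolation=cv2.INTER_CUBIC))
E
```

```text
(no output)
```

View pics/c1.png

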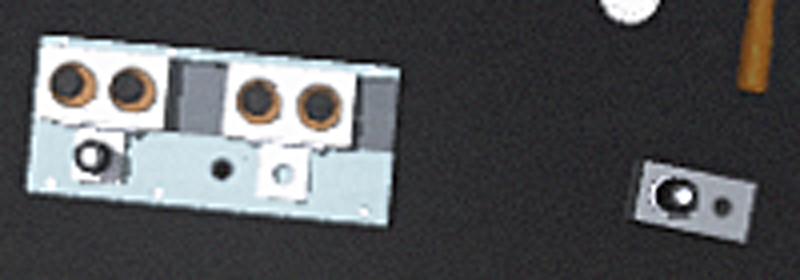

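Confirmed in the crop (pixel = 255+u/4, 195+v/4): tray hole (221,169), loose lug eye (284,173), pin grip top about (680,196), free bore (723,207), all with the shapes described. The locked rack on the left has its own pin at (92,157). Next I turn these into positions.

```bash
cat >> h.py <<'E'
def ray(d,px,z):
    n=cv2.undistortPoints(np.array([[px]],float),np.array([[d['fx'],0,d['cx']],[0,d['fy'],d['cy']],[0,0,1]]),np.array(d['dist_coeffs']))[0,0]
    if 'rvec' in d:
        R=cv2.Rodrigues(np.array(d['rvec']))[0]; o=-R.T@np.array(d['tvec']); v=R.T@np.r_[n,1]
    else:
        from scipy.spatial.transform import Rotation as Ro
        q=d['rot']; Rt=Ro.from_quat([q[1],q[2],q[3],q[0]]).as_matrix(); H=np.array(d['hand_eye'])
        o=np.array(d['pos'])+Rt@H[:3,3]; v=Rt@H[:3,:3]@np.r_[n,1]
    return o+v*(z-o[2])/v[2]
E
python3 - <<'E'
from h import *
d=json.load(open('pics/top0.json'))
P={}
for k,u,v,z in [('hole',221,169,42),('eye',284,173,57),('bore',723,207,46),('bl1',644,161,46),('bl2',757,183,46),('bl3',746,243,46),('bl4',633,222,46),('nl',27,191,42),('nr',390,226,42),('fl',41,36,50),('fr',400,68,50),('lockedpin',97,152,105),('pintop',680,196,103),
 ('rk_il',228,67,75),('rk_ir',356,77,75),('rk_nl',222,135,75),('rk_nr',350,148,75)]:
    P[k]=ray(d,[(u+.5)/4-.5+255,(v+.5)/4-.5+195],z); print(k,P[k].round(1))
c=(P['bl1']+P['bl2']+P['bl3']+P['bl4'])/4; print('block',c)
for a,b in [('nr','nl'),('fr','fl'),('bl2','bl1'),('bl3','bl4'),('rk_ir','rk_il'),('rk_nr','rk_nl')]:
    e=P[b]-P[a]; print(a,b,np.linalg.norm(e[:2]),np.degrees(np.arctan2(-e[0],e[1])))
# tray pose fit
src=np.array([[-92,164],[-92,-142],[-58,0],[41,164],[41,-142]],float); dst=np.array([P[k][:2] for k in('nl','nr','hole','fl','fr')])
M,_=cv2.estimateAffinePartial2D(src,dst,ransacReprojThreshold=20); print(M, np.hypot(M[0,0],M[1,0]),np.degrees(np.arctan2(M[1,0],M[0,0])))
print((src@M[:,:2].T+M[:,2]-dst).round(1))
E
```

```text
hole [467.1  57.3  42. ]
eye [462.4   4.2  57. ]
bore [ 424.6 -363.9   46. ]
bl1 [ 465.  -298.6   46. ]
bl2 [ 443.9 -393.8   46. ]
bl3 [ 394.  -382.2   46. ]
bl4 [ 414.3 -287.3   46. ]
nl [451.9 222.2  42. ]
nr [416.  -83.6  42. ]
fl [582.7 207.6  50. ]
fr [548.2 -95.4  50. ]
lockedpin [482.1 154.5 105. ]
pintop [ 435.5 -314.4  103. ]
rk_il [550.7  48.3  75. ]
rk_ir [539.9 -57.2  75. ]
rk_nl [494.6  54.5  75. ]
rk_nr [481.5 -50.7  75. ]
block [ 429.29609932 -340.4714414    46.        ]
nr nl 307.9154058720102 -6.6951518383556134
fr fl 304.9587803855868 -6.497392927764124
bl2 bl1 97.43928480718925 -12.51129701411473
bl3 bl4 97.01076368134996 -12.064332127765589
rk_ir rk_il 106.12055925656055 -5.863745321205194
rk_nr rk_nl 105.9525135628844 -7.12428894414894
[[ 9.93465599e-01  1.12927119e-01  5.24007767e+02]
 [-1.12927119e-01  9.93465599e-01  4.92625834e+01]] 0.9998632063947135 -6.484969741227809
[[-0.8  0.4]
 [ 0.5  2.2]
 [-0.7 -1.5]
 [ 0.5 -0. ]
 [ 0.5 -1. ]]
```

View pics/c2.png

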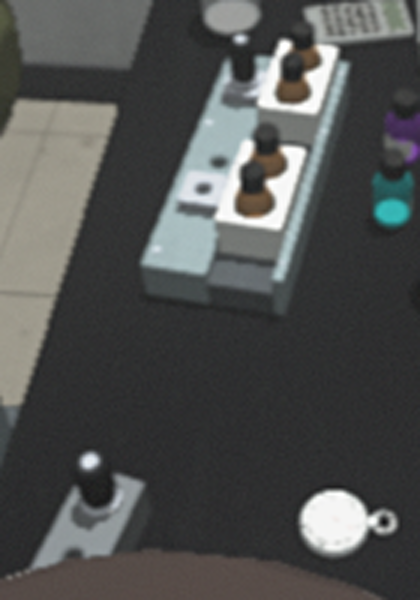

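Measured: tray origin at about (524, 49), yaw −6.5°, rack about 52 mm short. I'll travel over with the fingers shut and the closing line turned across the tray, to just outside the rack's outer face.

```bash
python3 -m handwheel '[[[48,52,0,0,0,8.8,-1],[48,52,0,0,0,8.8,-1],[48,52,0,0,0,8.8,-1],[48,52,0,0,0,8.8,-1],[48,52,0,0,0,8.8,-1],[48,52,0,0,0,8.8,-1],[48,52,0,0,0,8.8,-1],[48,52,0,0,0,8.8,-1]]]' 60; python3 -m handwheel '[[[7,5,-60,0,0,0,-1],[0,0,-60,0,0,0,-1],[0,0,0,0,0,0,-1],[0,0,0,0,0,0,-1]]]'
```

```text
time_s: 1.1
eef_pos: [457.2, -142.6, 239.2]
ee_rot: [-0.0, 0.746, 0.666, -0.0]
force: [0.3, -1.5, 0.5]
grip_width: 0.002
grip_force: 0.0
time_s: 1.6
eef_pos: [464.1, -140.1, 121.4]
ee_rot: [0.001, 0.747, 0.664, 0.0]
force: [-0.5, -0.7, -0.4]
grip_width: 0.005
grip_force: 0.0
```

```bash
python3 -m handwheel '[[[22,25,0,0,0,0,-1],[22,25,0,0,0,0,-1],[0,0,-30,0,0,0,-1],[0,0,-31,0,0,0,-1],[0,0,0,0,0,0,-1]]]'; python3 - <<'E'
from h import *
grab('wrist','w1'); grab('top','t1')
a=cv2.imread('pics/t1.png')[195:265,255:355]; a=cv2.resize(a,None,fx=6,fy=6,interpolation=cv2.INTER_CUBIC)
cv2.imwrite('pics/t1c.png',a)
E
```

```text
time_s: 2.22
eef_pos: [507.4, -89.7, 59.2]
ee_rot: [0.0, 0.747, 0.664, 0.0]
force: [0.2, -0.1, 0.9]
grip_width: 0.002
grip_force: 0.0
```

View pics/w1.png

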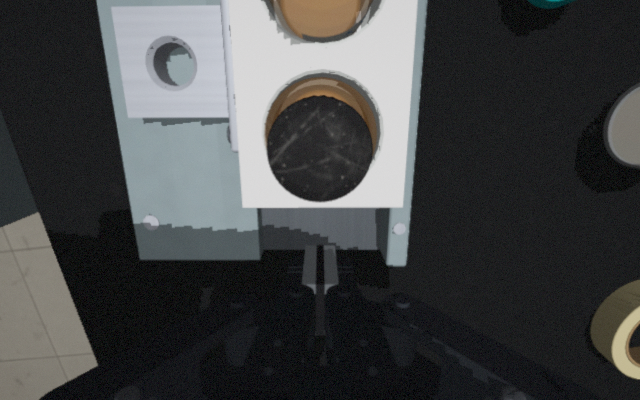

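The wrist view shows the rack aligned in the channel, outer top edge at row 208 (u 243–402), the eye at (172,63), and the fingers centred at (320,265).

```bash
python3 - <<'E'
from h import *
d=json.load(open('pics/w1.json'))
print(np.array(d['hand_eye']).round(1))
yv=np.array([.113,.9936]);xv=np.array([.9936,-.113])
for k,u,v,z in [('eye',172,63,57),('oe_n',243,208,75),('oe_f',402,208,75),('tr_near',139,261,42),('tr_f',408,266,50),('ch',259,249,42)]:
    p=ray(d,[u,v],z); q=p[:2]-[524,49.3]; print(k,p.round(1),(q@xv).round(1),(q@yv).round(1))
E
```

```text
[[   0.    -1.    -0.3   73.9]
 [   1.     0.    -0.     0.6]
 [   0.    -0.3    1.  -134.1]
 [   0.     0.     0.     1. ]]
eye [462.1   3.4  57. ] -56.3 -52.6
oe_n [483.5 -51.8  75. ] -28.8 -105.1
oe_f [542.5 -58.8  75. ] 30.6 -105.3
tr_near [416.7 -83.4  42. ] -91.6 -143.9
tr_f [549.5 -97.4  50. ] 41.9 -142.8
ch [478.2 -83.8  42. ] -30.4 -137.4
```

```bash
python3 -m handwheel '[[[1.1,10,0,0,0,0,-1],[1.1,9.9,0,0,0,0,-1],[0.5,4,0,0,0,0,-1],[0.5,4,0,0,0,0,-1],[0.6,5,0,0,0,0,-1],[0.6,5,0,0,0,0,-1],[0.6,5,0,0,0,0,-1],[0.6,5,0,0,0,0,-1]]]'; python3 -m handwheel '[[[0.6,5,0,0,0,0,-1],[0.6,5,0,0,0,0,-1],[0.6,5,0,0,0,0,-1],[0.6,5,0,0,0,0,-1],[0.4,3,0,0,0,0,-1]]]'
```

```text
time_s: 3.32
eef_pos: [512.8, -41.3, 58.3]
ee_rot: [0.0, 0.747, 0.664, -0.0]
force: [-0.1, -5.0, 4.2]
grip_width: -0.002
grip_force: 2.4
time_s: 3.95
eef_pos: [515.6, -18.2, 58.3]
ee_rot: [-0.0, 0.747, 0.665, -0.0]
force: [-0.6, -5.2, 3.7]
grip_width: 0.002
grip_force: 2.4
```

```bash
python3 -m handwheel '[[[0.2,1.5,0,0,0,0,-1],[0.2,1.5,0,0,0,0,-1],[0.1,1,0,0,0,0,-1]]]'; python3 -m handwheel '[[[0.1,1,0,0,0,0,-1],[0,0,0,0,0,0,-1]]]'; python3 - <<'E'
from h import *
grab('wrist','w2')
E
```

```text
time_s: 4.32
eef_pos: [516.1, -14.5, 58.3]
ee_rot: [-0.0, 0.747, 0.664, -0.0]
force: [-0.2, -5.3, 3.4]
grip_width: 0.001
grip_force: 2.4
time_s: 4.58
eef_pos: [516.1, -14.3, 58.3]
ee_rot: [0.0, 0.747, 0.665, -0.001]
force: [-2.4, -10.3, 3.7]
grip_width: 0.001
grip_force: 5.0
```

View pics/w2.png

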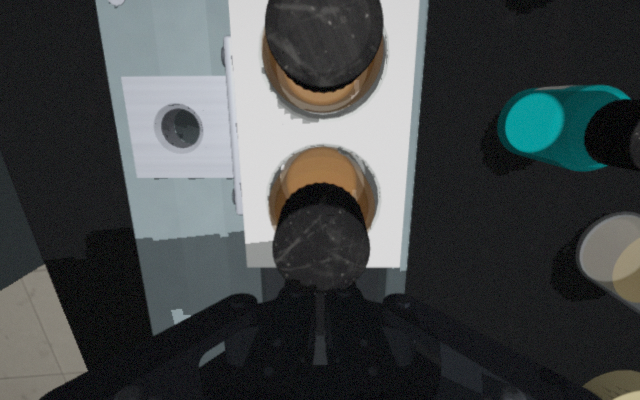

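The eye at (180,127) now shows the dark tray hole below it, and both bottles stand. The force has risen, so the rack is meeting its neighbour. I'll press a little more to confirm, then back off.

```bash
python3 -m handwheel '[[[0.1,1,0,0,0,0,-1],[0.1,1,0,0,0,0,-1],[0,0,0,0,0,0,-1]]]'; python3 -m handwheel '[[[-2.3,-20,0,0,0,0,-1],[-2.3,-20,0,0,0,0,-1],[0,0,0,0,0,0,-1]]]'; python3 - <<'E'
from h import *
d=grab('wrist','w3')
a=cv2.imread('pics/w3.png')
cv2.imwrite('pics/w3c.png',cv2.resize(a[0:260,80:440],None,fx=2,fy=2))
E
```

```text
time_s: 5.0
eef_pos: [516.1, -14.2, 58.3]
ee_rot: [0.001, 0.747, 0.665, -0.002]
force: [-5.3, -23.0, 4.6]
grip_width: -0.0
grip_force: 11.6
time_s: 5.38
eef_pos: [511.4, -51.6, 57.8]
ee_rot: [-0.001, 0.748, 0.664, 0.0]
force: [-0.2, 0.6, -0.7]
grip_width: 0.0
grip_force: 0.0
```

View pics/w3c.png

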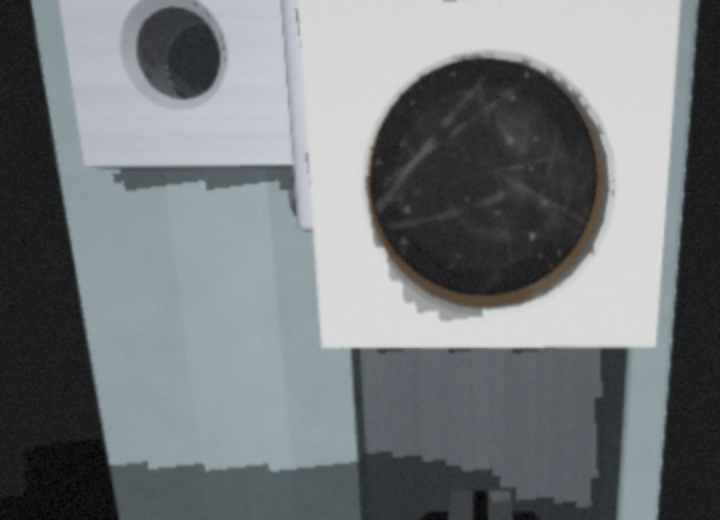

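```bash
python3 - <<'E'
from h import *
yv=np.array([.113,.9936]);xv=np.array([.9936,-.113])
for f,L in (('w2',[('eye',179,127,57),('oe_n',248,268,75),('oe_f',401,267,75)]),('w3',[('eye',167,25.5,57),('oe_n',241,174,75),('oe_f',408,173,75)])):
    d=json.load(open(f'pics/{f}.json'))
    for k,u,v,z in L:
        p=ray(d,[u,v],z); q=p[:2]-[524,48.5]; print(f,k,p.round(1),(q@xv).round(1),(q@yv).round(1))
E
```

```text
w2 eye [468.2  55.   57. ] -56.2 0.1
w2 oe_n [489.8  -0.8  75. ] -28.4 -52.8
w2 oe_f [549.5  -7.3  75. ] 31.6 -52.6
w3 eye [467.9  54.2  57. ] -56.4 -0.7
w3 oe_n [489.6  -0.7  75. ] -28.7 -52.7
w3 oe_f [549.   -7.4  75. ] 31.1 -52.7
```

```bash
python3 -m handwheel '[[[0,0,60,0,0,-10,-1],[0,0,60,0,0,-10,1],[-11,-38,0,0,0,-10,1],[-11,-38,0,0,0,-10,1],[-11,-38,0,0,0,-10,1],[-11,-38,0,0,0,-10,1],[-11,-38,0,0,0,-10,1],[-11,-38,0,0,0,-10,1]]]' ; python3 -m handwheel '[[[-11,-36,0,0,0,-10,1],[0,0,0,0,0,0,1],[0,0,0,0,0,0,1]]]'; python3 - <<'E'
from h import *
grab('wrist','w4'); print(sense()['joints'])
E
```

```text
time_s: 6.42
eef_pos: [445.7, -279.5, 178.0]
ee_rot: [-0.001, 1.0, 0.026, -0.0]
force: [-0.2, -0.0, -0.3]
grip_width: 1.001
grip_force: 0.0
time_s: 6.8
eef_pos: [435.2, -314.2, 178.0]
ee_rot: [-0.001, 0.998, -0.057, -0.0]
force: [-1.2, 0.0, -0.2]
grip_width: 1.0
grip_force: 0.0
[-8.43636972e-01  3.93401213e-01  1.55052734e+00  4.92769894e-04
  1.19832511e+00  8.41441736e-01]
```

View pics/w4.png

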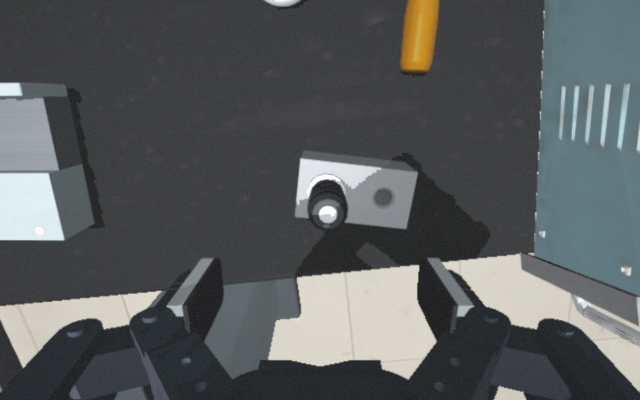

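The pin stands in the block's left bore: top centre (328,213), collar around (326,187). The empty bore is at (383,198).

```bash
python3 - <<'E'
from h import *
d=json.load(open('pics/w4.json'))
for k,u,v,z in [('top',328,213,103),('topblack',328,211,98),('bore',383,198,46),('collar',326,190,52),('c1',303,158,46),('c2',417,171,46),('c3',406,229,46),('c4',296,217,46)]:
    print(k,ray(d,[u,v],z).round(1))
E
```

```text
top [ 436.6 -320.2  103. ]
topblack [ 436.3 -320.3   98. ]
bore [ 424.7 -366.3   46. ]
collar [ 438.6 -319.9   52. ]
c1 [ 465.5 -304.4   46. ]
c2 [ 444.4 -395.1   46. ]
c3 [ 394.7 -384.2   46. ]
c4 [ 416.3 -292.1   46. ]
```

```bash
python3 -m handwheel '[[[0.8,-6,-50,0,0,0,1],[0,0,-40,0,0,0,1],[0,0,-13,0,0,0,1],[0,0,0,0,0,0,1],[0,0,0,0,0,0,-1],[0,0,0,0,0,0,-1],[0,0,0,0,0,0,-1],[0,0,0,0,0,0,-1]]]' 50; python3 -m handwheel '[[[0,0,0,0,0,0,-1],[0,0,0,0,0,0,-1]]]'
```

```text
time_s: 7.85
eef_pos: [435.7, -321.4, 76.0]
ee_rot: [0.0, 0.998, -0.059, 0.0]
force: [0.4, 3.5, 5.2]
grip_width: 0.311
grip_force: 49.0
time_s: 8.1
eef_pos: [435.8, -321.4, 76.0]
ee_rot: [0.0, 0.998, -0.059, 0.0]
force: [-0.8, 2.8, 5.4]
grip_width: 0.313
grip_force: 49.0
```

```bash
python3 -m handwheel '[[[0,0,10,0,0,0,-1],[0,0,30,0,0,0,-1],[0,0,40,0,0,0,-1],[0,0,40,0,0,0,-1],[0,0,0,0,0,0,-1]]]'; python3 -m handwheel '[[[4,40,0,0,0,0,-1],[4,45,0,0,0,0,-1],[4,45,0,0,0,0,-1],[4,45,0,0,0,0,-1],[4,45,0,0,0,0,-1],[4,45,0,0,0,0,-1],[4,45,0,0,0,0,-1],[4,45,0,0,0,0,-1]]]'; python3 -m handwheel '[[[0,10,0,0,0,0,-1],[0,0,0,0,0,0,-1],[0,0,0,0,0,0,-1],[0,0,0,0,0,0,-1]]]';  python3 - <<'E'
from h import *
grab('wrist','w5');grab('top','t5');grab('side','s5')
E
```

```text
time_s: 8.72
eef_pos: [436.3, -322.4, 198.6]
ee_rot: [0.002, 0.998, -0.059, 0.002]
force: [-1.1, 0.0, -1.9]
grip_width: 0.311
grip_force: 49.4
time_s: 9.72
eef_pos: [467.1, 35.0, 194.6]
ee_rot: [-0.0, 0.998, -0.059, -0.001]
force: [-0.1, -0.3, -1.6]
grip_width: 0.313
grip_force: 49.4
time_s: 10.22
eef_pos: [467.6, 42.6, 195.2]
ee_rot: [0.0, 0.998, -0.059, -0.0]
force: [0.2, 0.0, 0.0]
grip_width: 0.311
grip_force: 49.5
```

View pics/w5.png

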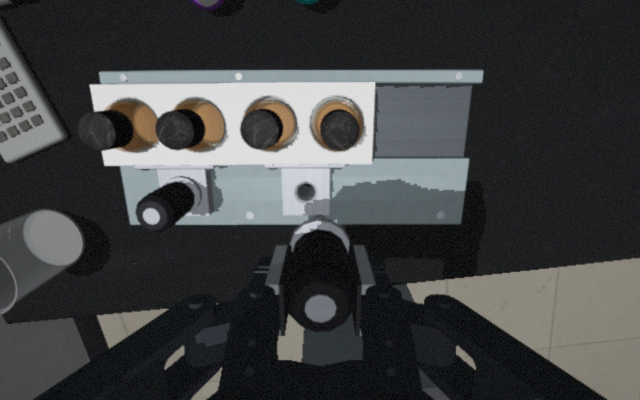

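The racks are flush with all bottles upright. The pin is held straight below the gripper, top at (320,308), collar around (320,240). The eye is at (306,190), nicely concentric with the hole.

```bash
python3 - <<'E'
from h import *
d=json.load(open('pics/w5.json')); z=d['pos'][2]; print(d['pos'])
for k,u,v,h in [('eye',306,190,57),('pintop',320.5,308,z+27),('grip top',320,303,z+22),('collar left',290,240,z-24),('collar right',350,240,z-24),('collar far',319,219,z-24),('lockedtop',151,216,114)]:
    print(k,ray(d,[u,v],h).round(1))
E
```

```text
[467.55838909703135, 42.60255100000371, 195.19385665125955]
eye [469.6  53.6  57. ]
pintop [467.6  41.9 222.2]
grip top [466.4  42.3 217.2]
collar left [474.5  56.8 171.2]
collar right [470.8  26.2 171.2]
collar far [484.1  40.6 171.2]
lockedtop [479.  157.6 114. ]
```

```bash
python3 -m handwheel '[[[0.4,12.3,-25,0,0,0,-1],[0,0,-28,0,0,0,-1],[0,0,0,0,0,0,-1],[0,0,0,0,0,0,-1]]]';  python3 - <<'E'
from h import *
grab('wrist','w6');grab('side','s6')
a=cv2.imread('pics/w6.png')[150:350,200:440]; b=cv2.imread('pics/s6.png')[165:265,250:350]
a=cv2.resize(a,(480,400)); b=cv2.resize(b,(300,300)); b=cv2.copyMakeBorder(b,0,100,0,0,0)
cv2.imwrite('pics/w6c.png',np.hstack([a,b]))
E
```

```text
time_s: 10.88
eef_pos: [468.5, 55.5, 143.3]
ee_rot: [0.0, 0.998, -0.059, 0.001]
force: [0.4, 0.2, -0.7]
grip_width: 0.311
grip_force: 49.6
```

View pics/w6c.png

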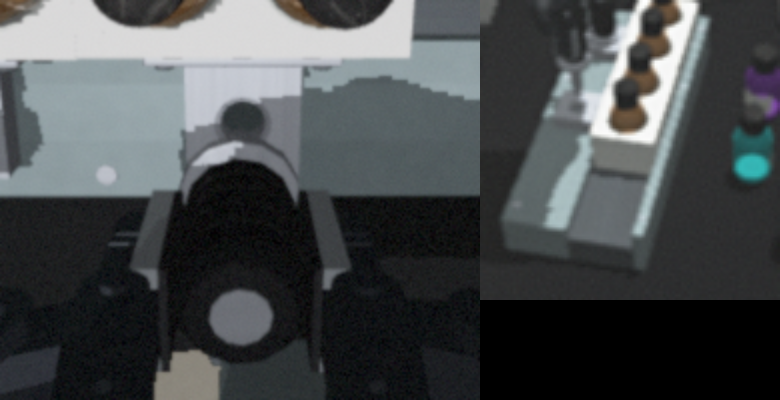

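The pin is laterally aligned with the eye: eye at crop (243,121), collar centre at u 240. I'll check depth before descending.

```bash
python3 - <<'E'
from h import *
d=json.load(open('pics/w6.json')); z=d['pos'][2]; print(d['pos'])
for k,u,v,h in [('eye',321.3,210.5,57),('pintop',320.3,308.5,z+27),('collar far',320,220.5,z-24)]:
    print(k,ray(d,[u,v],h).round(1))
E
python3 -m handwheel '[[[0,0,-8,0,0,0,-1],[0,0,-6,0,0,0,-1],[0,0,-4,0,0,0,-1],[0,0,0,0,0,0,-1]]]'
```

```text
[468.5258831412288, 55.5452237141837, 143.3399406878699]
eye [468.5  54.   57. ]
pintop [468.3  55.  170.3]
collar far [484.2  53.2 119.3]
time_s: 11.48
eef_pos: [467.8, 55.8, 124.0]
ee_rot: [-0.0, 0.998, -0.059, -0.0]
force: [0.1, 0.5, -1.5]
grip_width: 0.314
grip_force: 49.6
```

```bash
python3 -m handwheel '[[[0.3,-0.6,-5,0,0,0,-1],[0,0,-5,0,0,0,-1],[0,0,-5,0,0,0,-1],[0,0,0,0,0,0,-1]]]'; python3 -m handwheel '[[[0,0,-5,0,0,0,-1],[0,0,-5,0,0,0,-1],[0,0,-5,0,0,0,-1],[0,0,-3,0,0,0,-1],[0,0,0,0,0,0,-1]]]'
```

```text
time_s: 11.98
eef_pos: [468.0, 55.2, 108.9]
ee_rot: [-0.0, 0.998, -0.059, -0.0]
force: [-0.0, 0.3, -0.4]
grip_width: 0.31
grip_force: 49.6
time_s: 12.6
eef_pos: [468.2, 55.2, 91.1]
ee_rot: [-0.0, 0.998, -0.059, -0.0]
force: [0.9, -0.0, -1.1]
grip_width: 0.304
grip_force: 49.6
```

Smooth, with no contact force. Now the last few millimetres until the collar seats.

```bash
python3 -m handwheel '[[[0,0,-2,0,0,0,-1],[0,0,-1,0,0,0,-1],[0,0,0,0,0,0,-1]]]'; python3 -m handwheel '[[[0,0,-1,0,0,0,-1],[0,0,-1,0,0,0,-1],[0,0,0,0,0,0,-1]]]'
```

```text
time_s: 12.98
eef_pos: [468.3, 55.2, 88.3]
ee_rot: [-0.0, 0.998, -0.059, 0.0]
force: [-0.0, 0.8, -0.9]
grip_width: 0.311
grip_force: 49.6
time_s: 13.35
eef_pos: [468.3, 55.2, 86.9]
ee_rot: [0.0, 0.998, -0.059, 0.0]
force: [-3.6, 1.3, 7.1]
grip_width: 0.311
grip_force: 50.4
```

Seated: 7 N up at the expected height. Release and retreat.

```bash
python3 -m handwheel '[[[0,0,0,0,0,0,0.2],[0,0,0,0,0,0,1],[0,0,0,0,0,0,1],[0,0,0,0,0,0,1],[0,0,25,0,0,0,1],[0,0,40,0,0,0,1],[0,0,50,0,0,0,1],[0,0,0,0,0,0,1]]]'; python3 - <<'E'
from h import *
d=grab('wrist','w7');grab('side','s7');grab('top','t7')
a=cv2.imread('pics/w7.png')[60:360,0:480]; b=cv2.imread('pics/s7.png')[130:280,220:380]
b=cv2.resize(b,(320,300),interpolation=cv2.INTER_CUBIC)
cv2.imwrite('pics/w7c.png',np.hstack([a,b]))
E
```

```text
time_s: 14.35
eef_pos: [469.7, 55.1, 204.4]
ee_rot: [0.0, 0.998, -0.059, 0.003]
force: [-1.0, -0.0, -0.4]
grip_width: 0.996
grip_force: 0.0
```

View pics/w7c.png

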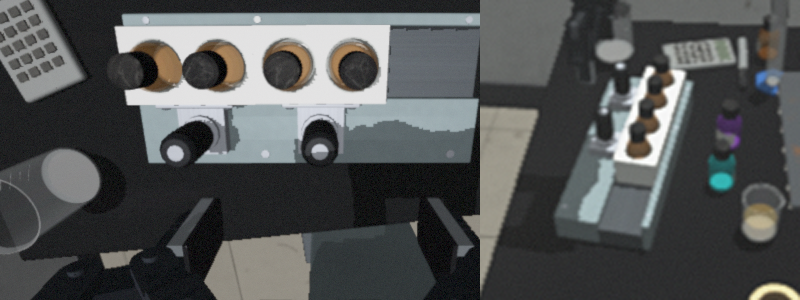

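The pin stands upright in the lug with its collar down (top at crop (320,152)), matching the locked one. The racks are flush, the bottles stand and the bystanders look unmoved.

```bash
python3 -c "
from rig import *
print(finish_job())"
```

```text
the job is handed in; nothing more can be done
None
```

The rack is flush against its neighbour, the spare pin is seated through the lug with its collar down, the bottles are still standing, and the job was handed in at about 14.5 s.

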